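# Open the folding display stand and set out the banded mould

## Robot

A 6-joint arm with a two-finger parallel gripper is mounted at the origin on the work surface. World frame = base frame: x ahead of the robot, y to its left, z up, the work surface at z = 0. Lengths are in mm, angles in rad, forces in N, time in s.
With the tool pointing down it reaches from about 250 to 775 mm from the base axis. Payload 8.9 kg.
Tool frame: the origin (TCP) lies on the centre line of the jaws, within the pads' length; the fingertips stand 19 mm ahead of it and the grasp point (between the pads) is the TCP (robot.nose_length is the z of the fingertips in the tool frame, in mm); z points along the fingers, y is the line along which they close (so a half turn about z gives the same grasp; the last joint's range is limited). The gripper opens to 85 mm and grips with 20 to 120 N. Pads are 22 mm wide; open, the fingers measure 114 mm over their backs; the gripper's body (76 mm by 85 mm) begins 54 mm behind the grasp point. The pads swing forward as they close: fully open they stand 13 mm farther back than shut.
Start: joints at [1.174, 0.291, -0.153, 1.127, 0, 1.431], TCP at [133.845, 507.651, 250.305] pointing down, gripper open.
Joint ranges: [-2.52, 2.52], [-0.91, 1.74], [-1.3, 1.37], [-1.96, 2.02], [-1.52, 1.47], [-3.14, 3.14]. Speed limits (rad/s): [2.22, 2.22, 2.79, 3.14, 3.14, 3.14].

## Interface

Orientations are given as a unit quaternion [x, y, z, w].
In Python, from rig import robot, imaging gives the robot as it stands.
- The arm moves only by the tool carry_out, never from a script. Its argument "increments" is a list of rows, each a list of 7 numbers: the shift along the tool's x, y, z in m, then the turn, a rotation vector about the tool's x, y, z in rad, then the opening, from 0 (shut) to 1 (fully open). A call has 1 to 10 rows; each row shifts and turns the commanded pose from where the row before left it, along the tool's axes as they then stand; what a row does not reach is not made up. A row lasts 1/8 s, in which the tool goes at most 62.5 mm and 10.7 degrees, less where a joint would pass 70% of its speed; a pose out of reach is approached as far as the arm can. A call is refused whole if a number of a shift passes 0.0625 or a number of a turn 0.188, either way. A call with a gripper value outside its range is refused whole. The fingers move at their own pace and stop on an object; "force" is the grip in N (left out, the last holds). Time passes only in rows, so rows that do not move let the fingers close. It gives the time, the measured TCP pose, the force, the opening and the grip force at its end, in the units of the state.
- robot.get_state(): the state, without advancing time (a new reading comes with each control period).
- imaging.capture(name): name is "side" or "top" or "wrist"; returns the picture (480x640x3 uint8, blue, green, red); there is no depth.
- imaging.calibration(name): a dict with "camera_matrix" (3x3 intrinsics, pixels), "extrinsics" (4x4, takes a point from world to camera coordinates); the wrist camera has in their place "mount" (4x4, takes a point from camera to tool coordinates, whose origin is the TCP and whose axes are the flange's). Camera axes: x right, y up, looking along -z (the intrinsics and any distortion apply to the point x, -y, -z); pixel columns grow to the right and rows downward; lengths in mm; the calibration is good to about 2 mm. The wrist camera is an equidistant fisheye: a pixel r from the principal point sees the ray r / f radians off the axis. A picture is of the moment at which its call begins: read the wrist's pose just before it. calibration takes no time and is no camera call.
- robot.finish_job(): hands the job in; it is judged then, once.
The state is a dict: "time_s": time; "q": joint angles; "joint_vel": joint speeds; "effort": joint torques, N m; "tool_pos": TCP position; "tcp_rot": TCP orientation; "wrist_force": force on the tool from outside, world axes, zero at the start; "wrist_torque": the same for the moment, N m; "gripper_width": opening from 0.0 (shut) to 1.0 (fully open); "gripper_force": force on a finger pad.
Only numpy, scipy, OpenCV 4.12 (cv2) and the standard library are available. Lean on these libraries where they do the work, as an engineer would, in place of code of your own. Each camera call takes 0.05 s, during which the arm holds its last target. There are 200 camera calls.

## Task

On the shop's display table, lift the blue folding stand's back by its steel tab until it snaps over and stays open. Then set the small white plaster mould with the blue band upright on the round mark of that stand's tray, lowering it down rather than dropping it, and let go. Leave the orange stand folded.

Things in the scene. Friction and masses are not known exactly. Their poses are not given: they have to be found in the camera images.
- blue_stand: Wooden tray of the blue-backed stand, 130x130 mm, 18 high, fixed. Origin: centre of underside; -x its front, z up. Hinge line along y at x=65, z=24. Folded, the panel (116 wide, 8 thick, reaching 10 to 125 mm from the hinge) hides the tray; its steel tab, 16 wide in y, z=20 to 28, overhangs the front, x=-60 to -110, only table below. Round mark, 72 across, at x=-10, y=0 on the tray.
- blue_back (a joint): Angle (rad) of the blue back panel: 0 folded level, grows as its tab (at 125 to 175 mm from the hinge line) rises and swings over towards the stand's +x; 1.80 fully open, leaning back 13 degrees, tab tip 194 mm above the table. Over-centre spring: falls shut below about 0.92, snaps open by itself above. Lifting the tab takes 3 N at first, then less.
- mould: Small white plaster mould with a blue band round its top edge, standing loose: solid tapered round block 80 mm high, 64 mm across at the foot, 56 at the top, about 0.25 kg. Origin: centre of underside, z up. The bigger plain white mould (84 across, 100 high, no band) is a bystander.
- orange_back (a joint): Angle (rad) of the back panel of the orange stand, the twin of the blue one but for colour: 0 folded level over its tray, grows as it opens. It is to stay folded.
Things that resemble listed ones, but are neither listed nor needed, are in the scene too. Leave any pink, red or yellow look-alike of the mould alone.

How it is judged (in metres and radians):
On the way, in this order (a step that is already met when the one before it is completed fails the run):
1. the blue back has snapped over and stands open (above 1.6 rad) (value of joint blue_back above 1.6 rad), for 0.2 s.
2. the banded mould is lowered by the fingers to within 12 mm of the tray, over the mark (22 mm either way) (x of mould in the frame of blue_stand between -0.032 and 0.012 m and y of mould in the frame of blue_stand between -0.022 and 0.022 m and z of mould in the frame of blue_stand below 0.03 m and contact force between the fingers and mould above 0.3 N), for 0.05 s.
At the end, for the whole second after the job is handed in: the blue stand is open (back above 1.6 rad), the banded mould stands still and upright (within 7 degrees) on its tray, centred on the mark within 22 mm along each of the tray's sides, and the orange stand is folded (below 0.15 rad) (x of mould in the frame of blue_stand between -0.032 and 0.012 m and y of mould in the frame of blue_stand between -0.022 and 0.022 m and z of mould in the frame of blue_stand between 0.014 and 0.022 m and angle between mould's own z axis and vertical below 0.12 rad and linear speed of mould below 0.03 m/s and value of joint blue_back above 1.6 rad and value of joint orange_back below 0.15 rad); the robot touches nothing.
It fails at once if the orange stand is opened (past 0.4 rad) (value of joint orange_back above 0.4 rad).
It fails at once if the banded mould is tipped over (beyond 45 degrees) (angle between mould's own z axis and vertical above 0.785 rad).
It also fails if it takes over 56 s, if anything falls off the work surface, if the arm or the gripper's body presses on something with over 40 N, if the wrist force passes 120 N, or if a joint passes its speed limit or range.

## Working session

There is one attempt and no reset: what is moved stays moved. The work goes in short steps, Python scripts to look and compute and a tool call to move; the robot and the scene stay as the last step left them, time stands still between calls to the robot, and variables do not carry over. Pictures are saved under pics/ and viewed, at most 10 in all, crops included, and the job is handed in when it is done.

Besides the shell and the picture viewer there is one more tool, called after "Emit:" by a JSON object that holds its "fn" and its "kwargs". carry_out: Moves the arm, as the interface text tells. Its arguments: {"type":"object","properties":{"increments":{"type":"array","items":{"type":"array","items":{"type":"number"}}},"force":{"type":"number"}},"required":["increments"]}

```bash
mkdir -p pics; ls; python3 - <<'E'
from rig import robot, imaging
import cv2
for n in ("top","side"):
    cv2.imwrite(f"pics/{n}0.png",imaging.capture(n)); c=imaging.calibration(n); print(n,{k:(v.tolist() if hasattr(v,'tolist') else v) for k,v in c.items()})
c=imaging.calibration("wrist");print(c)
s=robot.get_state();print(s)
E
```

```text
pics
top {'camera_matrix': [[577.939173215569, 0.0, 314.43773741278557], [0.0, 577.939173215569, 238.15370992762314], [0.0, 0.0, 1.0]], 'extrinsics': [[-0.015683648767710928, -0.9995723056665826, -0.024682562786771563, 25.28198452985299], [0.9850356585706527, -0.019683593707875105, 0.17122297592035807, -559.001019370303], [-0.17163558636137005, -0.02162780347458188, 0.9849230749714689, -981.9025856132915], [0.0, 0.0, 0.0, 1.0]]}
side {'camera_matrix': [[530.3330862857493, 0.0, 328.2646655345254], [0.0, 530.3330862857493, 243.6776353026034], [0.0, 0.0, 1.0]], 'extrinsics': [[-0.8743931385442305, -0.4852161122857724, 0.0014013011990966421, 485.4117403043922], [0.27838902534145205, -0.4993068114172163, 0.8204829423222697, -220.31309291135653], [-0.39741186423684727, 0.7178147619342005, 0.5716692905108167, -608.1389538858501], [0.0, 0.0, 0.0, 1.0]]}
{'camera_matrix': array([[371.64829954,   0.        , 312.5609089 ],
       [  0.        , 371.64829954, 240.61440612],
       [  0.        ,   0.        ,   1.        ]]), 'mount': array([[-1.05923583e-03,  9.46479112e-01,  3.22763331e-01,
 
[... 289 characters left out ...]
s': 0.1, 'q': array([ 1.17370219e+00,  2.91247160e-01, -1.54062511e-01,  1.12669447e+00,
        2.27878356e-05,  1.43152050e+00]), 'joint_vel': array([ 0.00025312, -0.00070241,  0.00347122, -0.0002703 ,  0.00106102,
       -0.00025927]), 'effort': array([ 1.50114232e-03, -5.37974703e+01,  3.31920111e+01,  9.27557383e-03,
       -1.99415845e-04, -3.88493913e-05]), 'tool_pos': array([133.69063494, 507.30420204, 249.77330432]), 'tcp_rot': array([ 1.28552412e-01,  9.91702532e-01, -5.79300610e-04, -1.71011056e-04]), 'wrist_force': array([-0.3011807 ,  0.15019802,  0.89907343]), 'wrist_torque': array([0.01032562, 0.00750289, 0.03375565]), 'gripper_force': 0.0, 'gripper_width': 1.0070668069909114}
```

View pics/top0.png

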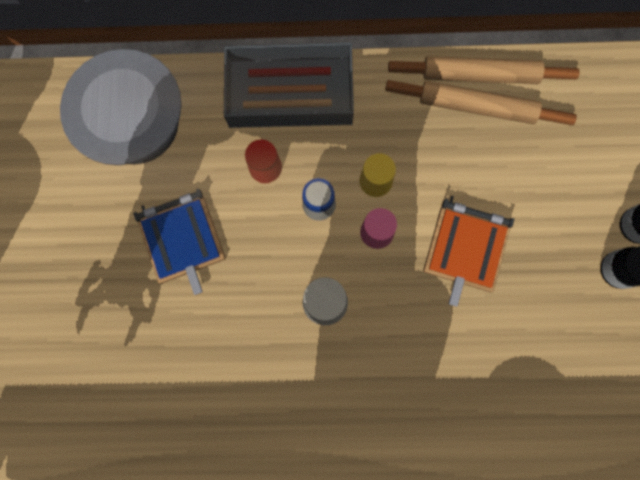

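View pics/side0.png

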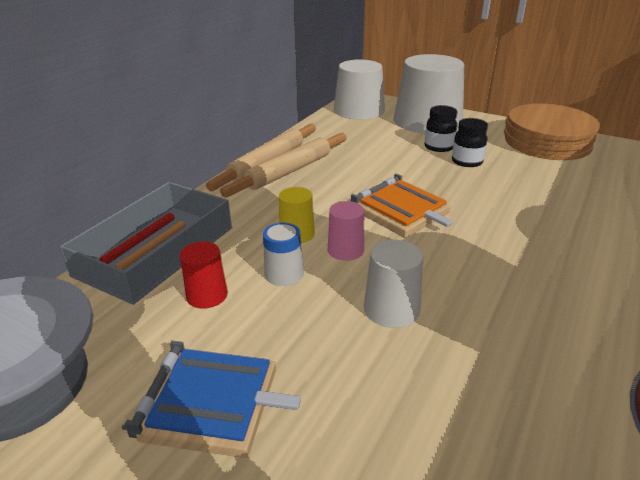

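Top: blue panel is centred near (181,239) with its tab tip at (197,291). The banded mould's top is near (318,194). In the side view the tab tip is at (298,401) and the mould's top at (282,235).

```bash
cat > h.py <<'E'
import numpy as np, cv2
from rig import robot, imaging
def ray(name,uv,z):
    c=imaging.calibration(name);K=c["camera_matrix"];E=np.array(c["extrinsics"]);R,t=E[:3,:3],E[:3,3]
    d=np.array([(uv[0]-K[0][2])/K[0][0],-(uv[1]-K[1][2])/K[1][1],-1.])
    o=-R.T@t;w=R.T@d
    return (o+w*(z-o[2])/w[2])[:2]
def proj(name,p):
    c=imaging.calibration(name);K=c["camera_matrix"];E=np.array(c["extrinsics"]);q=E[:3,:3]@np.array(p)+E[:3,3]
    return np.array([K[0][2]-K[0][0]*q[0]/q[2],K[1][2]+K[1][1]*q[1]/q[2]])
def blob(im,box,lo=(95,120,40),hi=(130,255,255)):
    m=cv2.inRange(cv2.cvtColor(im,cv2.COLOR_BGR2HSV),lo,hi);x0,y0,x1,y1=box
    k=np.zeros_like(m);k[y0:y1,x0:x1]=m[y0:y1,x0:x1]
    return k
E
python3 - <<'E'
from h import *
for n,pb,mb in (("top",(125,180,240,300),(290,165,345,235)),("side",(130,330,300,450),(255,215,310,265))):
    im=cv2.imread(f"pics/{n}0.png")
    m=blob(im,pb); pts=np.argwhere(m)[:,::-1]
    w=np.array([ray(n,p,28) for p in pts]).astype(np.float32)
    r=cv2.minAreaRect(w); print(n,"panel",r,w.mean(0)); print(cv2.boxPoints(r))
    m=blob(im,mb);pts=np.argwhere(m)[:,::-1]
    print("mould band px",pts.min(0),pts.max(0))
    w=np.array([ray(n,p,80) for p in pts]).astype(np.float32); print(cv2.minEnclosingCircle(w))
for n,uv in (("top",(197,291)),("top",(189,268)),("side",(298,401)),("side",(257,396))): print(n,uv,ray(n,uv,28))
E
```

```text
Traceback (most recent call last):
  File "h.py", line 4, in ray
    c=imaging.calibration(name);K=c["camera_matrix"];E=np.array(c["extrinsics"]);R,t=E[:3,:3],E[:3,3]
ValueError: time passes only in moves, steps and waits
```

```bash
sed -i 's/^from rig.*/from rig import robot, imaging\nCAL={n:imaging.calibration(n) for n in ("top","side","wrist")}/; s/c=imaging.calibration(name)/c=CAL[name]/' h.py
python3 - <<'E'
from h import *
for n,pb,mb in (("top",(125,180,240,300),(290,165,345,235)),("side",(130,330,300,450),(255,215,310,265))):
    im=cv2.imread(f"pics/{n}0.png")
    m=blob(im,pb); pts=np.argwhere(m)[:,::-1]
    w=np.array([ray(n,p,28) for p in pts]).astype(np.float32)
    r=cv2.minAreaRect(w); print(n,"panel",r,w.mean(0)); print(cv2.boxPoints(r))
    m=blob(im,mb);pts=np.argwhere(m)[:,::-1]
    print("mould band px",pts.min(0),pts.max(0))
    w=np.array([ray(n,p,80) for p in pts]).astype(np.float32); print(cv2.minEnclosingCircle(w))
for n,uv in (("top",(197,291)),("top",(189,268)),("side",(298,401)),("side",(257,396))): print(n,uv,ray(n,uv,28))
E
```

```text
top panel ((567.5103759765625, 262.96478271484375), (112.47644805908203, 113.34224700927734), 20.327512741088867) [567.2054  262.68243]
[[495.08777 296.5702 ]
 [534.4613  190.28665]
 [639.933   229.35938]
 [600.55945 335.6429 ]]
mould band px [304 194] [332 210]
((625.2431640625, 7.326740741729736), 25.48270606994629)
side panel ((566.2708740234375, 267.5715637207031), (114.50341033935547, 117.73392486572266), 19.975175857543945) [563.52423 272.03412]
[[492.35364 303.3392 ]
 [532.5731  192.68808]
 [640.1881  231.80392]
 [599.9686  342.45505]]
mould band px [263 223] [299 252]
((626.9531860351562, 19.43023109436035), 39.95510482788086)
top (197, 291) [470.64898029 228.64621895]
top (189, 268) [512.58077072 244.0260761 ]
side (298, 401) [467.69391305 229.77111815]
side (257, 396) [513.26443868 246.93389664]
```

Emit:
{"fn": "carry_out", "kwargs": {"increments": [[0, 0, 0, 0, 0, -0.153, 1], [0, 0, 0, 0, 0, -0.153, 1], [0, 0, 0, 0, 0, -0.153, 1], [0, 0, 0, 0, 0, -0.152, 1]]}}

```text
time_s: 0.6
tool_pos: [133.7, 507.4, 250.0]
tcp_rot: [-0.178, 0.984, -0.0, -0.0]
wrist_force: [0.7, -0.8, 0.4]
gripper_width: 0.998
gripper_force: 0.0
```

Emit:
{"fn": "carry_out", "kwargs": {"increments": [[-0.0296, -0.0473, 0, 0, 0, 0, 1], [-0.0296, -0.0473, 0, 0, 0, 0, 1], [-0.0296, -0.0473, 0, 0, 0, 0, 1], [-0.0296, -0.0473, 0, 0, 0, 0, 1], [-0.0296, -0.0473, 0.02, 0, 0, 0, 1], [-0.0296, -0.0473, 0.03, 0, 0, 0, 1], [-0.0296, -0.0473, 0.03, 0, 0, 0, 1], [-0.0296, -0.0473, 0.02, 0, 0, 0, 1], [0, 0, 0, 0, 0, 0, 1], [0, 0, 0, 0, 0, 0, 1]]}}

```text
time_s: 1.85
tool_pos: [485.3, 235.3, 150.8]
tcp_rot: [-0.175, 0.985, 0.0, -0.001]
wrist_force: [-0.1, -0.3, 0.0]
gripper_width: 1.001
gripper_force: 0.0
```

```bash
cat >> h.py <<'E'
from scipy.spatial.transform import Rotation as Rn
def wproj(s,P):
    c=CAL["wrist"];K=c["camera_matrix"];M=np.array(c["mount"])
    t=Rn.from_quat(s["tcp_rot"]).inv().apply(np.atleast_2d(P)-s["tool_pos"])
    q=(t-M[:3,3])@M[:3,:3]; x,y,z=q[:,0],-q[:,1],-q[:,2]
    rho=np.hypot(x,y);th=np.arctan2(rho,z);return np.c_[K[0][2]+K[0][0]*th*x/rho,K[1][2]+K[1][1]*th*y/rho]
O=np.array([569.3,264.9]);YAW=np.radians(20.2)
def stand(x,y,z):
    c,s=np.cos(YAW),np.sin(YAW);return np.array([O[0]+c*x-s*y,O[1]+s*x+c*y,z])
E
python3 - <<'E'
from h import *
s=robot.get_state();print(s["tool_pos"],s["tcp_rot"],s["q"],s["time_s"])
im=imaging.capture("wrist")
P=[stand(*p) for p in ((-110,-8,28),(-110,8,28),(-60,8,28),(-60,-8,28),(-60,58,28),(-60,-58,28),(-65,65,18),(-65,-65,18))]
for p in wproj(s,P): print(p.round(1)); cv2.circle(im,tuple(int(v) for v in p.round()),2,(0,255,0),-1)
cv2.imwrite("pics/w1.png",im)
a=cv2.imread("pics/top0.png")[160:240,280:360];b=cv2.imread("pics/side0.png")[210:300,245:325]
cv2.imwrite("pics/z1.png",np.hstack([cv2.resize(a,(400,400),interpolation=2),cv2.resize(b,(356,400),interpolation=2)]))
E
```

```text
[485.28739726 235.29128741 150.80919937] [-1.75347907e-01  9.84506339e-01  5.19966732e-05 -6.13849939e-04] [ 3.15712320e-01  3.94601140e-01 -2.77800056e-01  8.99596457e-01
  2.73635985e-04 -3.68061891e-02] 1.85
[298.7 209.6]
[322.  209.6]
[321.5 276.3]
[299.6 276.3]
[388.9 275.7]
[232.4 275.8]
[395.8 264.2]
[225.6 264.4]
```

View pics/w1.png

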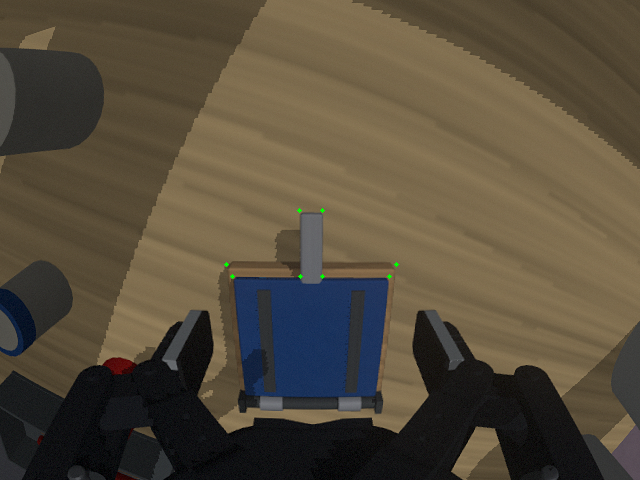

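View pics/z1.png

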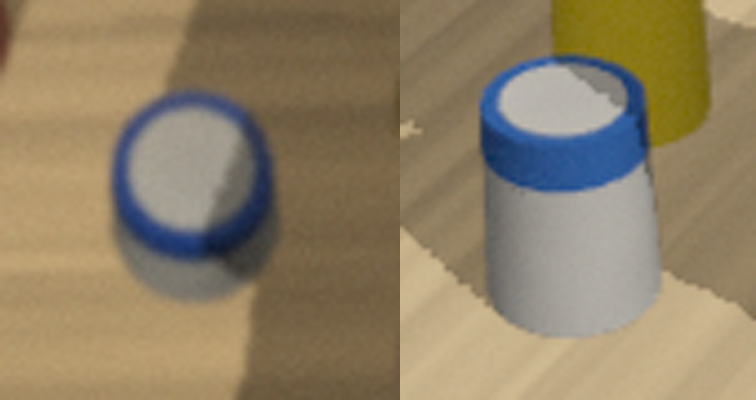

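The wrist view shows the tab at (300–322, 212–280), within about 2 px of prediction, so the stand pose is confirmed. In the crops, the mould's top rim centre is at top (318.6,194) and side (281.7,232.5).

```bash
python3 - <<'E'
from h import *
print(ray("top",(318.6,194),80),ray("side",(281.7,232.5),80))
g=stand(-88,0,30);t0=robot.get_state();R=Rn.from_quat(t0["tcp_rot"])
print(g,R.inv().apply(g-t0["tool_pos"]))
E
```

```text
[632.17943853   6.10861876] [631.71685257   8.35156949]
[486.712614   234.51375849  30.        ] [ -1.11964218  -1.82619097 121.18702872]
```

Emit:
{"fn": "carry_out", "kwargs": {"increments": [[-0.001, -0.001, 0.04, 0, 0, 0, 1], [0, -0.001, 0.04, 0, 0, 0, 0.6], [0, 0, 0.025, 0, 0, 0, 0.5], [0, 0, 0.016, 0, 0, 0, 0.5], [0, 0, 0, 0, 0, 0, 0.5]], "force": 25}}

```text
time_s: 2.52
tool_pos: [486.6, 234.4, 29.9]
tcp_rot: [-0.176, 0.984, -0.0, -0.001]
wrist_force: [0.8, 0.4, 1.0]
gripper_width: 0.502
gripper_force: 0.0
```

Emit:
{"fn": "carry_out", "kwargs": {"increments": [[0, 0, 0, 0, 0, 0, 0], [0, 0, 0, 0, 0, 0, 0], [0, 0, 0, 0, 0, 0, 0], [0, 0, 0, 0, 0, 0, 0], [0, 0, 0, 0, 0, 0, 0], [0, 0, 0, 0, 0, 0, 0]]}}

```text
time_s: 3.28
tool_pos: [487.9, 234.9, 31.3]
tcp_rot: [-0.176, 0.984, 0.001, 0.001]
wrist_force: [-3.2, 4.6, 6.8]
gripper_width: 0.178
gripper_force: 29.4
```

Emit:
{"fn": "carry_out", "kwargs": {"increments": [[-0.0005, 0, -0.0088, 0, 0, 0, 0], [-0.0005, 0, -0.0088, 0, 0, 0, 0], [-0.0015, 0, -0.0087, 0, 0, 0, 0], [-0.0015, 0, -0.0086, 0, 0, 0, 0], [-0.0025, 0, -0.0084, 0, 0, 0, 0], [-0.0025, 0, -0.0084, 0, 0, 0, 0], [-0.0034, 0, -0.0081, 0, 0, 0, 0], [-0.0035, 0, -0.0081, 0, 0, 0, 0]]}}

```text
time_s: 4.28
tool_pos: [502.6, 240.3, 98.6]
tcp_rot: [-0.176, 0.984, 0.001, 0.0]
wrist_force: [1.4, 5.5, -5.0]
gripper_width: 0.179
gripper_force: 27.8
```

Emit:
{"fn": "carry_out", "kwargs": {"increments": [[-0.0087, 0, -0.0153, 0, 0, 0, 0], [-0.0104, 0, -0.0142, 0, 0, 0, 0], [-0.0119, 0, -0.0129, 0, 0, 0, 0], [-0.0134, 0, -0.0114, 0, 0, 0, 0], [-0.0146, 0, -0.0099, 0, 0, 0, 0], [-0.0156, 0, -0.0081, 0, 0, 0, 0], [0, 0, 0, 0, 0, 0, 0]]}}

```text
time_s: 5.15
tool_pos: [572.8, 265.7, 170.7]
tcp_rot: [-0.176, 0.984, 0.0, 0.001]
wrist_force: [-3.8, 2.0, 4.2]
gripper_width: 0.177
gripper_force: 29.2
```

Emit:
{"fn": "carry_out", "kwargs": {"increments": [[0, 0, 0, 0, 0, 0, 0.5], [0, 0, 0, 0, 0, 0, 0.6], [0, 0, 0, 0, 0, 0, 0.6], [0, 0, 0, 0, 0, 0, 0.6], [0.03, 0, 0, 0, 0, 0, 1], [0.05, 0, 0, 0, 0, 0, 1], [0.03, 0, 0, 0, 0, 0, 1]]}}

```text
time_s: 6.02
tool_pos: [466.9, 226.4, 169.7]
tcp_rot: [-0.176, 0.984, -0.0, -0.0]
wrist_force: [-0.8, 0.1, 0.4]
gripper_width: 1.001
gripper_force: 0.0
```

```bash
python3 - <<'E'
from h import *
a=imaging.capture("side");b=imaging.capture("top")
cv2.imwrite("pics/s2.png",np.hstack([cv2.resize(a,(400,300)),cv2.resize(b,(400,300))]))
print(proj("side",stand(65+175*.227,0,194)),proj("top",stand(65+175*.227,0,194)))
s=robot.get_state();R=Rn.from_quat(s["tcp_rot"]);print(s["tool_pos"],s["q"],R.inv().apply(np.array([632,7,s["tool_pos"][2]])-s["tool_pos"]))
E
```

```text
[ 91.33136797 268.53631829] [130.07088398 158.37335498]
[466.16799354 226.28402946 169.91637463] [ 3.10793807e-01  3.39936296e-01 -3.05807215e-01  9.27064113e-01
 -5.87635813e-05 -4.26279642e-02] [-7.96859725e+01 -2.63127075e+02 -1.67431131e-01]
```

View pics/s2.png

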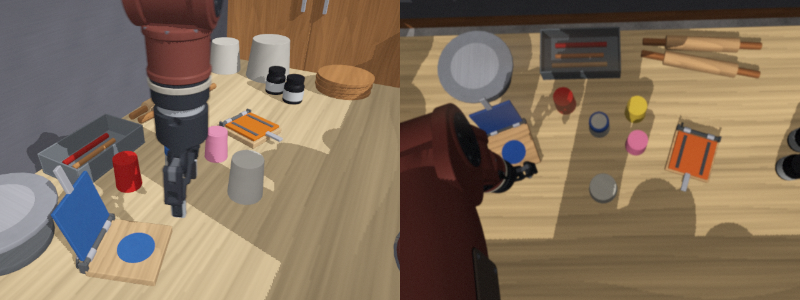

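The blue back now stands open and the orange one is still folded. Next I move above the mould.

Emit:
{"fn": "carry_out", "kwargs": {"increments": [[-0.016, -0.0526, 0, 0, 0, 0, 1], [-0.016, -0.0526, 0, 0, 0, 0, 1], [-0.016, -0.0526, 0, 0, 0, 0, 1], [-0.016, -0.0526, 0, 0, 0, 0, 1], [-0.016, -0.0526, 0, 0, 0, 0, 1], [0, 0, 0, 0, 0, 0, 1], [0, 0, 0, 0, 0, 0, 1]]}}

```text
time_s: 7.0
tool_pos: [635.2, 8.1, 169.4]
tcp_rot: [-0.175, 0.984, 0.0, -0.0]
wrist_force: [-0.5, 0.4, 0.9]
gripper_width: 1.003
gripper_force: 0.0
```

```bash
python3 - <<'E'
from h import *
s=robot.get_state();im=imaging.capture("wrist")
t=np.linspace(0,2*np.pi,24)
for r,z in ((28,80),(32,0)):
  for p in wproj(s,np.c_[632+r*np.cos(t),7+r*np.sin(t),0*t+z]): cv2.circle(im,tuple(int(v) for v in p.round()),1,(0,255,0),-1)
cv2.imwrite("pics/w3.png",im)
R=Rn.from_quat(s["tcp_rot"]);print(s["tool_pos"],s["q"],R.inv().apply(np.array([632,7,45])-s["tool_pos"]))
E
```

```text
[635.17592077   8.07743667 169.38264126] [-1.02415355e-01  5.50377061e-01  3.31057880e-02  1.05413118e+00
  2.40060562e-04 -4.55103748e-01] [3.29801216e+00 2.59557413e-02 1.24384128e+02]
```

View pics/w3.png

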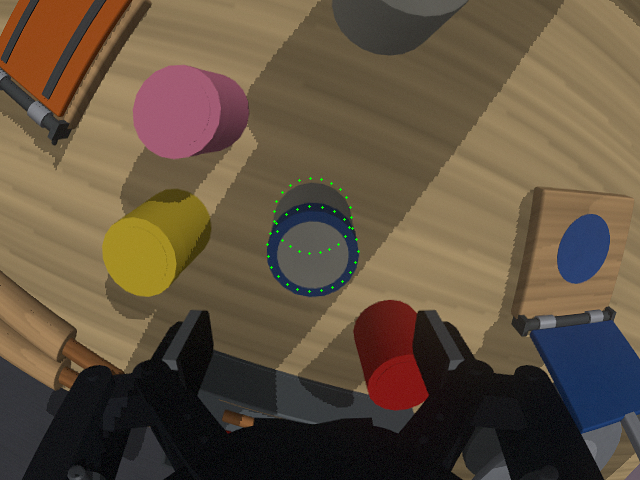

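Emit:
{"fn": "carry_out", "kwargs": {"increments": [[0.001, 0, 0.04, 0, 0, 0, 1], [0, 0, 0.035, 0, 0, 0, 1], [0, 0, 0.025, 0, 0, 0, 1], [0, 0, 0.015, 0, 0, 0, 1], [0, 0, 0.009, 0, 0, 0, 1], [0, 0, 0, 0, 0, 0, 1]]}}

```text
time_s: 7.8
tool_pos: [634.2, 8.0, 45.9]
tcp_rot: [-0.176, 0.984, 0.0, -0.0]
wrist_force: [-0.1, -0.2, 0.6]
gripper_width: 0.998
gripper_force: 0.0
```

Emit:
{"fn": "carry_out", "kwargs": {"increments": [[0, 0, 0, 0, 0, 0, 0.85], [0, 0, 0, 0, 0, 0, 0.75], [0, 0, 0, 0, 0, 0, 0.65], [0, 0, 0, 0, 0, 0, 0.5], [0, 0, 0, 0, 0, 0, 0.4], [0, 0, 0, 0, 0, 0, 0.4]], "force": 30}}

```text
time_s: 8.55
tool_pos: [634.6, 7.7, 46.9]
tcp_rot: [-0.176, 0.984, -0.0, 0.001]
wrist_force: [-1.7, 1.2, 6.1]
gripper_width: 0.69
gripper_force: 31.8
```

Emit:
{"fn": "carry_out", "kwargs": {"increments": [[0, 0, -0.01, 0, 0, 0, 0.4], [0, 0, -0.03, 0, 0, 0, 0.4], [0, 0, -0.04, 0, 0, 0, 0.4], [0, 0, -0.03, 0, 0, 0, 0.4], [0, 0, -0.014, 0, 0, 0, 0.4], [0, 0, 0, 0, 0, 0, 0.4]]}}

```text
time_s: 9.3
tool_pos: [634.5, 7.7, 170.4]
tcp_rot: [-0.176, 0.984, -0.0, 0.001]
wrist_force: [0.6, -0.4, -3.8]
gripper_width: 0.688
gripper_force: 33.6
```

Emit:
{"fn": "carry_out", "kwargs": {"increments": [[0, 0.018, 0, 0, 0, 0, 0.4], [-0.002, 0.035, 0, 0, 0, 0, 0.4], [-0.003, 0.04, 0, 0, 0, 0, 0.4], [-0.003, 0.04, 0, 0, 0, 0, 0.4], [-0.003, 0.04, 0, 0, 0, 0, 0.4], [-0.003, 0.04, 0, 0, 0, 0, 0.4], [-0.003, 0.033, 0, 0, 0, 0, 0.4], [0, 0.018, 0, 0, 0, 0, 0.4], [0, 0, 0, 0, 0, 0, 0.4], [0, 0, 0, 0, 0, 0, 0.4]]}}

```text
time_s: 10.55
tool_pos: [558.8, 260.5, 169.4]
tcp_rot: [-0.175, 0.984, -0.0, -0.0]
wrist_force: [-0.4, -1.1, -2.7]
gripper_width: 0.681
gripper_force: 33.6
```

```bash
python3 - <<'E'
from h import *
s=robot.get_state();im=imaging.capture("wrist")
t=np.linspace(0,2*np.pi,24)
c=s["tool_pos"]; zb=c[2]-46
for r,z in ((28,80),(32,0)):
  for p in wproj(s,np.c_[c[0]+r*np.cos(t),c[1]+r*np.sin(t),0*t+z+zb]): cv2.circle(im,tuple(int(v) for v in p.round()),1,(0,255,0),-1)
for p in wproj(s,[stand(-10+36*np.cos(a),36*np.sin(a),18) for a in t]): cv2.circle(im,tuple(int(v) for v in p.round()),1,(0,0,255),-1)
cv2.imwrite("pics/w4.png",im)
R=Rn.from_quat(s["tcp_rot"]);print(s["tool_pos"],s["gripper_width"],s["wrist_force"],R.inv().apply(stand(-10,0,64)-s["tool_pos"]))
E
```

```text
[558.77422366 260.54753427 169.44577634] 0.6810952308692443 [-0.39829681 -1.13938381 -2.71459836] [ -1.45141033   0.4943529  105.44463652]
```

View pics/w4.png

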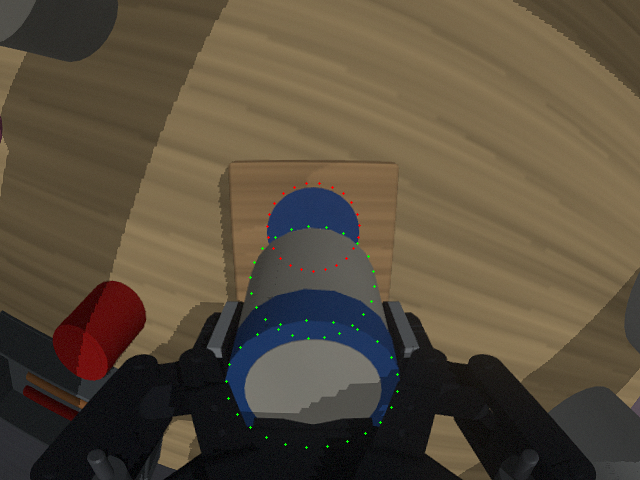

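Emit:
{"fn": "carry_out", "kwargs": {"increments": [[-0.001, 0, 0.02, 0, 0, 0, 0.4], [-0.001, 0.0005, 0.03, 0, 0, 0, 0.4], [-0.001, 0, 0.025, 0, 0, 0, 0.4], [0, 0, 0.012, 0, 0, 0, 0.4], [0, 0, 0.007, 0, 0, 0, 0.4], [0, 0, 0.004, 0, 0, 0, 0.4], [0, 0, 0.003, 0, 0, 0, 0.4], [0, 0, 0.001, 0, 0, 0, 0.4], [0, 0, 0, 0, 0, 0, 0.4]]}}

```text
time_s: 11.72
tool_pos: [561.6, 262.9, 68.1]
tcp_rot: [-0.176, 0.984, 0.0, 0.0]
wrist_force: [-0.7, 0.1, -3.3]
gripper_width: 0.686
gripper_force: 33.6
```

Emit:
{"fn": "carry_out", "kwargs": {"increments": [[0, 0, 0.001, 0, 0, 0, 0.4], [0, 0, 0.001, 0, 0, 0, 0.4], [0, 0, 0.001, 0, 0, 0, 0.4], [0, 0, 0, 0, 0, 0, 0.4]]}}

```text
time_s: 12.22
tool_pos: [561.4, 262.8, 64.9]
tcp_rot: [-0.176, 0.984, 0.0, -0.0]
wrist_force: [0.0, 0.6, -0.0]
gripper_width: 0.689
gripper_force: 33.8
```

Emit:
{"fn": "carry_out", "kwargs": {"increments": [[0, 0, 0.0005, 0, 0, 0, 0.4], [0, 0, 0, 0, 0, 0, 0.72], [0, 0, 0, 0, 0, 0, 0.76], [0, 0, 0, 0, 0, 0, 0.85], [0, 0, 0, 0, 0, 0, 1], [0, 0, 0, 0, 0, 0, 1]]}}

```text
time_s: 12.98
tool_pos: [561.5, 262.8, 64.3]
tcp_rot: [-0.176, 0.984, -0.0, -0.0]
wrist_force: [0.2, -0.6, -0.7]
gripper_width: 0.996
gripper_force: 0.0
```

Emit:
{"fn": "carry_out", "kwargs": {"increments": [[0, 0, -0.01, 0, 0, 0, 1], [0, 0, -0.03, 0, 0, 0, 1], [0, 0, -0.04, 0, 0, 0, 1], [0, 0, -0.04, 0, 0, 0, 1], [0.04, 0, -0.02, 0, 0, 0, 1], [0.05, 0, 0, 0, 0, 0, 1], [0.04, 0, 0, 0, 0, 0, 1], [0, 0, 0, 0, 0, 0, 1]]}}

```text
time_s: 13.98
tool_pos: [437.1, 217.2, 205.3]
tcp_rot: [-0.176, 0.984, -0.0, -0.0]
wrist_force: [0.1, 0.5, 0.3]
gripper_width: 1.0
gripper_force: 0.0
```

```bash
python3 - <<'E'
from h import *
a=imaging.capture("side");b=imaging.capture("wrist")
cv2.imwrite("pics/s5.png",np.hstack([cv2.resize(a,(400,300)),cv2.resize(b,(400,300))]))
E
```

```text
(no output)
```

View pics/s5.png

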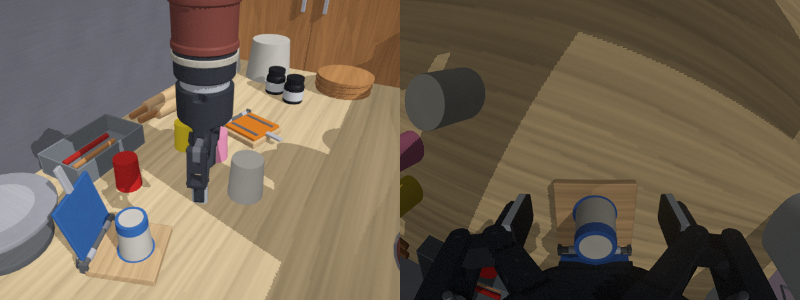

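The mould stands upright on the mark, at about (135,240) in the side half. The blue back is open, the orange stand is folded, and the gripper is clear.

```bash
python3 -c "
from rig import robot
print(robot.finish_job())"
```

```text
the job is handed in; nothing more can be done
None
```

The job is handed in with no verdict returned: in the last pictures the blue stand is snapped open, the banded mould stands upright on its mark, released, and the orange stand is still folded.

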